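# Set the shaft and snap the cover onto the switch box

## Task

Close the open switch box: first roll its shaft in the V-rests until the flat faces straight up, then let go of it, set the cover that fits (the larger of the two) on the box and press it down until every one of the four spring catches has snapped over its edge and the cover lies fully home and level. Let go at the end, and leave the smaller cover and the other things on the bench where they are.

Things in the scene. Friction and masses are not known exactly. Their poses are not given: they have to be found in the camera images.
- switch_box: open grey box screwed to the bench, outside 84 (x) x 130 (y) x 60 mm high, walls 4 mm; origin at the middle of its underside on the bench, z up, y along its length. Low feet stand out 16 mm at both ends. The end walls are notched for the shaft. Steel spring catches, tops 73 mm up, stand outside the long walls at x = +-42, y = +-52 mm. At home the cover's plate lies on the walls.
- shaft_stub (a point): middle of the shaft's graspable steel stub, on its axis, 95 mm from the box's middle towards the box's -y, 42 mm above the bench; round, 20 mm across, from y = -65 to -116 mm. It turns with the shaft: y is the shaft's axis, z the normal of the flat; a thin black groove along the stub marks the flat's side. Inside the box the shaft is 24 mm thick, the flat 8 mm from the axis.
- shaft_part (a joint): roll of the shaft, rad: 0 when the flat faces straight up, positive when it leans to the box's -x side (turn about the box's -y); starts at 0.5 to 1.1. Grip the stub across and tilt the gripper about the shaft's axis; it turns stiffly (0.1 N m, pads may slip: check) and stays put. If off by more than about 0.2 a key rib under the cover meets the shaft and keeps the cover from going home.
- cover: grey cover that fits: plate 84 (x) x 130 (y) x 3 mm on two guide rails, grip up, 0.12 kg. Origin in the middle, 14 mm below the plate, level with the rails' lower edges (on the bench at the start, 46 mm up when home). The rails go inside the long walls with 1.5 mm play (2 along). Grip bar 12 (x) x 44 (y) x 16 mm, from 17 to 33 mm above the origin. Fits either way round.
- spare_cover: a smaller grey cover of the same kind, plate 66 x 96 mm, that fits another box; leave alone. Origin in the middle of its underside; with the grip bar 33 mm high.
- catch_0 (a joint): outward deflection, m, of the catch at x -42, y -52 mm: 0 when relaxed or snapped in, up to 0.007. Its 10 mm wide nose reaches 2 mm inward of the box's outside, underside 64.5 mm up; above it the inner face slopes outward, so a cover let down within 3.5 mm is centred and rests on the slopes about 7 mm above home. Pressed down (about 5 N a catch) it passes the noses, which snap back over it.
- catch_1 (a joint): the same for the catch at x -42, y +52 mm. Pressing the cover in the middle of one end, 50 mm from its middle (clear of grip bar and catches), takes some 8 to 20 N to snap the two catches of that end; then the other end likewise. If a corner stays high, press there, up to 22 mm to that side.
- catch_2 (a joint): the same for the catch at x +42, y -52 mm
- catch_3 (a joint): the same for the catch at x +42, y +52 mm
- stem_cup: dark moulded cup standing mouth down, 66 mm wide, 104 mm high, origin under its middle; leave alone
- gauge_block: drilled hardwood block 44 x 90 x 26 mm, origin under its middle; leave alone
- tape_measure: yellow tape measure 36 x 87 x 66 mm standing, origin under its middle; leave alone

How it is judged:
By the outcome, as a careful person would: the job done as asked, in the order asked, and still so for the second after the job is handed in, with the robot touching nothing.
It also fails if it takes over 72 s, if anything falls off the work surface, if the arm or the gripper's body presses on something with over 40 N, if the wrist force passes 120 N, or if a joint passes its speed limit or range.

## Robot

A 6-joint arm with a two-finger parallel gripper is mounted at the origin on a cart in front of the work surface, level with it; the furniture and walls round the work are solid. World frame = base frame: x ahead of the robot, y to its left, z up, the work surface at z = 0. Lengths are in mm, angles in degrees, forces in N, time in s.
With the tool pointing down it reaches from about 300 to 850 mm from the base axis. Payload 4.2 kg.
Tool frame: the origin (TCP) lies at the very end of the fingers, on their centre line; the grasp point (between the pads) lies 19 mm behind it (env.grip_depth is the distance from the TCP to the grasp point, in mm); z points along the fingers, y is the line along which they close (so a half turn about z gives the same grasp; the last joint's range is limited). The gripper opens to 91 mm and grips with 3 to 60 N. Pads are 32 mm wide; open, the fingers measure 118 mm over their backs; the gripper's body (76 mm by 178 mm) begins 60 mm behind the grasp point.
Start: joints at [-70.646, 18.312, 89.639, -0, 72.044, -1.146], TCP at [201.377, -538.6, 213.976] pointing down, gripper open.
Joint ranges: [-177.97, 177.97], [-48.28, 115.42], [12.27, 149.76], [-77.06, 257.06], [2.81, 150.46], [-146.56, 146.56]. Speed limits (degrees/s): [147.25, 147.25, 180, 180, 180, 180].

## Interface

Orientations are given as [roll, pitch, yaw] about the fixed x, y, z axes, in that order (R = Rz(yaw) Ry(pitch) Rx(roll)).
In Python, from workcell import env, cams gives the robot as it stands.
- The arm moves only by the tool apply_moves, never from a script. Its argument "deltas" is a list of rows, each a list of 5 numbers: the shift along the tool's x, y, z in m, then the turn about the tool's z in rad, then the opening, from -1 (shut) to 1 (fully open), so that 0 is half open. In form: [[tx, ty, tz, roll, gripper], ...]. A call has 1 to 5 rows; each row is the pose to reach, as a shift and turn from the pose commanded when the call began, along the tool's axes at that moment; what a row does not reach only later rows make up. A row lasts 1/10 s, in which the tool goes at most 50 mm and 8.59 degrees, less where a joint would pass 70% of its speed; a pose out of reach is approached as far as the arm can. A call with a gripper value outside its range is refused whole. The fingers move at their own pace and stop on an object; "grip_force" is the grip in N (left out, the last holds). Time passes only in rows, so rows that repeat a pose let the fingers close. It gives the time, the measured TCP pose, the force, the opening and the grip force at its end, in the units of the state.
- env.state(): the state, without advancing time (a new reading comes with each control period).
- cams.grab_frame(name): name is "scene" or "side" or "wrist"; returns the picture (480x640x3 uint8, blue, green, red); there is no depth.
- cams.get_calibration(name): a dict with "mtx" (3x3 intrinsics, pixels), "eye" and "attitude" of the camera in the world; the wrist camera has in their place "tool_from_camera" (4x4, takes a point from camera to tool coordinates, whose origin is the TCP and whose axes are the flange's). Camera axes: x right, y down, z forward; pixel columns grow to the right and rows downward; lengths in mm; the calibration is good to about 2 mm. A picture is of the moment at which its call begins: read the wrist's pose just before it. get_calibration takes no time and is no camera call.
- env.job_done(): hands the job in; it is judged then, once.
The state is a dict: "time_s": time; "qpos": joint angles; "qvel": joint speeds; "effort": joint torques, N m; "ee_pos": TCP position; "ee_rot": TCP orientation; "force": force on the tool from outside, world axes, zero at the start; "torque": the same for the moment, N m; "gripper_width": finger opening in mm; "gripper_force": force on a finger pad.
Only numpy, scipy, OpenCV 4.12 (cv2) and the standard library are available. Lean on these libraries where they do the work, as an engineer would, in place of code of your own. Each camera call takes 0.05 s, during which the arm holds its last target. There are 200 camera calls.

## Working session

There is one attempt and no reset: what is moved stays moved. The work goes in short steps, Python scripts to look and compute and a tool call to move; the robot and the scene stay as the last step left them, time stands still between calls to the robot, and variables do not carry over. Pictures are saved under pics/ and viewed, at most 10 in all, crops included, and the job is handed in when it is done.

Besides the shell and the picture viewer there is one more tool, called after "Call:" as a command line: name --pt "numbers of a row" for each row, then --argument value for the rest. apply_moves: Moves the arm, as the interface text tells. Its arguments: {"type":"object","properties":{"deltas":{"type":"array"},"grip_force":{"type":"number"}},"required":["deltas"]}

```bash
ls; mkdir -p pics
python3 - <<'E'
from workcell import env,cams
import cv2,json
print(env.state())
for n in("scene","side"):
    cv2.imwrite(f"pics/{n}0.png",cams.grab_frame(n)); print(n,cams.get_calibration(n))
print(cams.get_calibration("wrist"))
E
```

```text
pics
{'time_s': 0.0, 'qpos': array([-7.06467227e+01,  1.83504335e+01,  8.97078305e+01, -1.21960485e-03,
        7.20411734e+01, -1.14584555e+00]), 'qvel': array([-0.00968376, -0.06876642,  0.02736995,  0.03503031, -0.09052801,
        0.01219264]), 'effort': array([-2.95996848e-03, -4.12464523e+01, -2.31976140e+01,  7.25489692e-02,
        4.58999164e-02, -1.49017606e-04]), 'ee_pos': array([ 201.18875376, -538.11527533,  213.12271511]), 'ee_rot': array([-1.79900559e+02, -8.29195105e-04,  2.04994992e+01]), 'force': array([ 0.61990727, -0.23812191,  0.71726738]), 'torque': array([-0.0161926 , -0.00516632, -0.00082684]), 'gripper_force': 0.0, 'gripper_width': 91.33807180517843}
scene {'mtx': array([[516.49954819,   0.        , 321.73470736],
       [  0.        , 516.49954819, 243.08974158],
       [  0.        ,   0.        ,   1.        ]]), 'eye': array([ 38.74017628, 591.89011304, 774.30348095]), 'attitude': array([-134.25727547,    0.61955666, -130.46995118])}
side {'mtx': array([[593.0267185 ,   0.        , 317.51592452],
       [  0.        , 593.0267185 , 240.45927549],
       [  0.        ,   0.        ,   1.        ]]), 'eye': array([ 416.30405765, 1091.34908769,  537.83285137]), 'attitude': array([-115.3731507 ,    0.17140751, -169.76459903])}
{'mtx': array([[355.17278281,   0.        , 318.85685343],
       [  0.        , 355.17278281, 241.94311076],
       [  0.        ,   0.        ,   1.        ]]), 'tool_from_camera': array([[-2.62233565e-04, -9.65264974e-01, -2.61272771e-01,
         7.38782020e+01],
       [ 9.99999893e-01, -1.53380577e-04, -4.37016982e-04,
         4.90220603e-01],
       [ 3.81763017e-04, -2.61272857e-01,  9.65264911e-01,
        -1.70961122e+02],
       [ 0.00000000e+00,  0.00000000e+00,  0.00000000e+00,
         1.00000000e+00]])}
```

View pics/scene0.png

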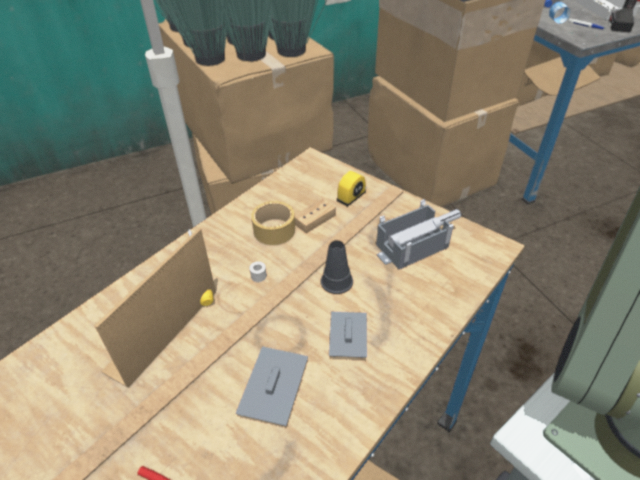

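View pics/side0.png

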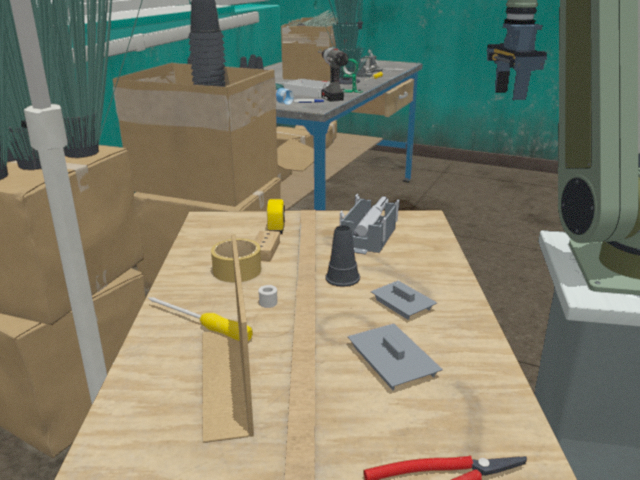

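Scene view: the box is near (414,237) with its stub end near (455,215), the larger cover is at (273,385) and the smaller one at (348,334). The side view shows the larger cover at (393,355). Next I'll get rough positions by casting rays onto planes.

```bash
cat > h.py <<'E'
import numpy as np,cv2
from scipy.spatial.transform import Rotation as Ro
from workcell import env,cams
def cam(n,st=None):
    c=cams.get_calibration(n)
    if n!="wrist": return c["mtx"],Ro.from_euler("xyz",c["attitude"],degrees=True).as_matrix(),np.array(c["eye"])
    st=st or env.state(); T=c["tool_from_camera"]; R=Ro.from_euler("xyz",st["ee_rot"],degrees=True).as_matrix()
    return c["mtx"],R@T[:3,:3],R@T[:3,3]+st["ee_pos"]
def cast(C,px,z):
    K,R,e=C; px=np.atleast_2d(px).astype(float)
    d=(R@np.linalg.inv(K)@np.c_[px,np.ones(len(px))].T).T
    return e+d*((z-e[2])/d[:,2])[:,None]
def proj(C,p):
    K,R,e=C; q=(K@R.T@(np.atleast_2d(p)-e).T).T
    return q[:,:2]/q[:,2:]
def grab(name,f):
    st=env.state(); im=cams.grab_frame(name); cv2.imwrite("pics/"+f,im); return im,cam(name,st)
E
python3 - <<'E'
from h import *
np.set_printoptions(precision=1,suppress=True)
for n,pts in(("scene",[(273,385,14),(348,334,14),(414,237,60),(455,215,42),(337,285,0),(317,213,26),(351,187,40)]),("side",[(393,355,14),(403,300,14),(370,222,60),(380,205,42),(343,275,0),(269,245,26)])):
    im=cv2.imread(f"pics/{n}0.png");C=cam(n)
    for u,v,z in pts: print(n,u,v,cast(C,(u,v),z)[0])
    hsv=cv2.cvtColor(im,cv2.COLOR_BGR2HSV)
    for u,v,_ in pts[:4]: print(hsv[v,u])
E
```

```text
scene 273 385 [435.7 369.6  14. ]
scene 348 334 [429.9 207.3  14. ]
scene 414 237 [493.4 -28.5  60. ]
scene 455 215 [ 493.5 -161.1   42. ]
scene 337 285 [538.3 136.9   0. ]
scene 317 213 [707.6  45.7  26. ]
scene 351 187 [713.2 -61.2  40. ]
[108  24 139]
[104  23 170]
[116  11 188]
[109  13 160]
side 393 355 [435.7 370.8  14. ]
side 403 300 [429.  212.2  14. ]
side 370 222 [508.1  -3.3  60. ]
side 380 205 [ 499.  -142.8   42. ]
side 343 275 [545.1 116.9   0. ]
side 269 245 [700.6  66.8  26. ]
[86 24 84]
[101  18 158]
[108   6 202]
[ 99  11 157]
```

Call:
apply_moves --pt "0.039 -0.029 -0.004 0 1" --pt "0.078 -0.058 -0.008 0 1" --pt "0.117 -0.088 -0.012 0 1" --pt "0.156 -0.117 -0.016 0 1" --pt "0.196 -0.147 -0.02 0 1"

```text
time_s: 0.6
ee_pos: [333.9, -330.6, 233.8]
ee_rot: [-180.0, 0.0, 20.5]
force: [1.5, 0.9, 0.1]
gripper_width: 91.1
gripper_force: 0.0
```

Call:
apply_moves --pt "0.039 -0.029 -0.004 0 1" --pt "0.078 -0.058 -0.008 0 1" --pt "0.117 -0.088 -0.012 0 1" --pt "0.156 -0.117 -0.016 0 1" --pt "0.196 -0.147 -0.02 0 1"

```text
time_s: 1.1
ee_pos: [465.9, -124.3, 253.9]
ee_rot: [180.0, 0.0, 20.5]
force: [0.9, -0.1, -0.6]
gripper_width: 91.1
gripper_force: 0.0
```

Call:
apply_moves --pt "0.039 -0.029 0 0.12 0.5" --pt "0.044 -0.032 0 0.24 0" --pt "0.044 -0.032 0 0.358 -0.5" --pt "0.044 -0.032 0 0.358 -1" --pt "0.044 -0.032 0 0.358 -1"

```text
time_s: 1.6
ee_pos: [495.1, -80.9, 253.6]
ee_rot: [180.0, 0.0, 0.1]
force: [-0.8, 0.0, 0.9]
gripper_width: 54.6
gripper_force: 0.0
```

Run:
```python
from h import *
im,C=grab("wrist","w1.png"); s=env.state(); print(s["time_s"],s["ee_pos"],s["ee_rot"],s["gripper_width"],C[2])
```

```text
1.65 [495.14987306 -81.03489613 253.73633768] [1.79998948e+02 2.63143130e-02 7.83526283e-02] 49.996828484415765 [569.29061968 -81.08617782 424.52264684]
```

View pics/w1.png

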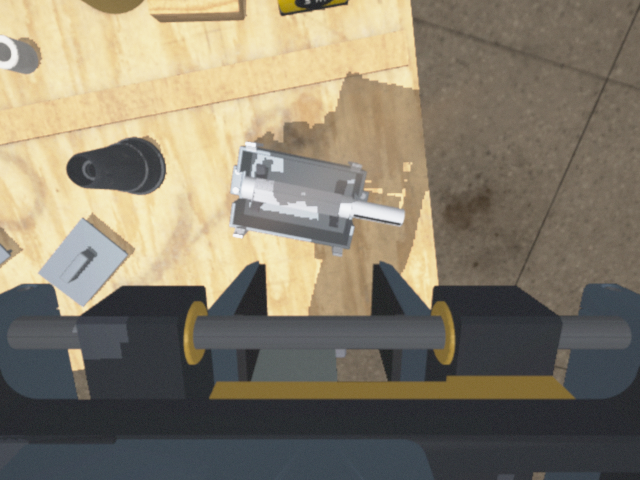

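The wrist view shows the box at about (297,198), with the stub running to (403,216) and the box tilted about 10°. I'll enlarge it to pick corners and the groove.

Run:
```python
from h import *
im=cv2.imread("pics/w1.png"); cv2.imwrite("pics/w1c.png",cv2.resize(im[130:265,220:420],None,fx=4,fy=4,interpolation=cv2.INTER_CUBIC))
```

```text
(no output)
```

View pics/w1c.png

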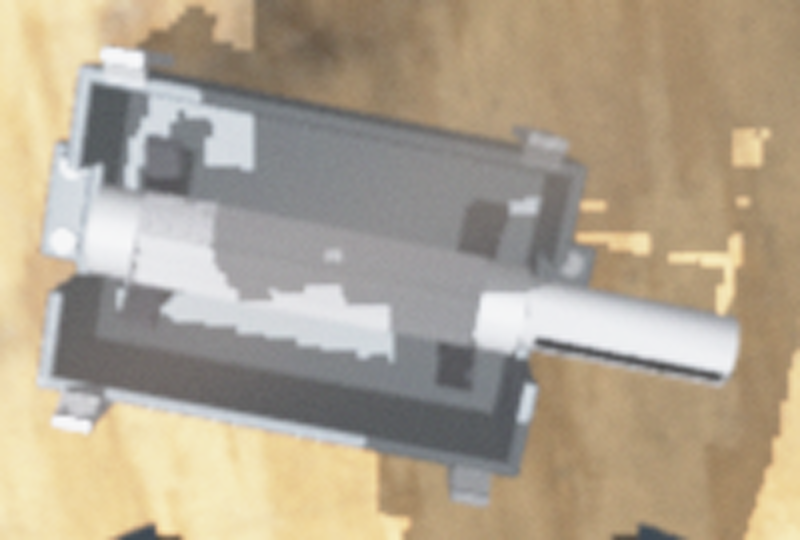

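```bash
cat >> h.py <<'E'
def boxfit(P):  # corners order: (+x,+y),(+x,-y),(-x,+y),(-x,-y)
    c=P.mean(0); v=(P[0]+P[2]-P[1]-P[3]); yaw=np.degrees(np.arctan2(-v[0],v[1])); return c,yaw
E
python3 - <<'E'
from h import *
np.set_printoptions(precision=1,suppress=True)
st={"ee_pos":np.array([495.15,-81.03,253.74]),"ee_rot":[180,0.026,0.078]}
C=cam("wrist",st)
cr=np.array([(82,66),(586,162),(40,385),(517,473)])/4+[220-.5+.125,130-.5+.125]
P=cast(C,cr,60); c,yaw=boxfit(P); print(P,c,yaw)
print("L",np.linalg.norm(P[0]-P[1]),np.linalg.norm(P[2]-P[3]),"W",np.linalg.norm(P[0]-P[2]),np.linalg.norm(P[1]-P[3]))
R=Ro.from_euler("z",yaw,degrees=True).as_matrix(); o=np.array([c[0],c[1],0]); print("stub",o+R@[0,-95,42])
# groove angle
for g in [(537,345),(628,361),(720,377)]:
    g=np.array(g)/4+[219.6,129.6]
    a=R.T@(C[2]-o); b=R.T@(cast(C,g,20)[0]-o); d=b-a
    # intersect with cylinder r=10 about (x=0,z=42)
    A=d[0]**2+d[2]**2;B=2*(a[0]*d[0]+(a[2]-42)*d[2]);D=a[0]**2+(a[2]-42)**2-100
    t=(-B-np.sqrt(max(B*B-4*A*D,0)))/2/A; p=a+t*d; print(p, "phi",np.arctan2(-p[0],p[2]-42), B*B-4*A*D>0)
# side edges of the stub at 42
for e in [(640,302),(630,369)]: print(R.T@(cast(C,np.array(e)/4+[219.6,129.6],42)[0]-o))
E
```

```text
[[ 568.7   -3.1   60. ]
 [ 545.4 -128.9   60. ]
 [ 487.7   12.5   60. ]
 [ 463.8 -113.4   60. ]] [516.4 -58.2  60. ] -10.611746830765716
L 127.87416981073774 128.14374821039803 W 82.44301471730851 83.09025543546038
stub [ 498.9 -151.6   42. ]
[ -8.9 -63.6  46.6] phi 1.0886805958487915 True
[ -8.5 -88.6  47.3] phi 1.0133525821082743 True
[  -8.1 -114.    47.9] phi 0.9385496167605011 True
[  7.1 -89.2  42. ]
[-11.5 -90.7  42. ]
```

Call:
apply_moves --pt "0 0.035 0.02 0.1 -1" --pt "-0.001 0.07 0.055 0.187 -1" --pt "-0.001 0.07 0.1 0.187 -1" --pt "-0.001 0.07 0.145 0.187 -1" --pt "-0.001 0.07 0.18 0.187 -1" --grip_force 30

```text
time_s: 2.15
ee_pos: [493.0, -151.4, 71.7]
ee_rot: [-180.0, 0.1, -10.7]
force: [0.4, 0.2, -0.9]
gripper_width: 10.2
gripper_force: 0.0
```

Call:
apply_moves --pt "0 0 0.01 0 -1" --pt "0 0 0.015 0 -1" --pt "0 0 0.018 0 -1" --pt "0 0 0.02 0 -1" --pt "0 0 0.02 0 -1"

```text
time_s: 2.65
ee_pos: [495.3, -151.1, 55.1]
ee_rot: [180.0, -0.1, -10.7]
force: [0.5, 0.0, 0.1]
gripper_width: 0.5
gripper_force: 0.0
```

Call:
apply_moves --pt "0 0 0.001 0 -1" --pt "0 0 0.002 0 -1" --pt "0 0 0.003 0 -1" --pt "0 0 0.003 0 -1"

```text
time_s: 3.05
ee_pos: [494.8, -150.9, 52.0]
ee_rot: [180.0, -0.1, -10.7]
force: [-0.5, 0.4, 6.7]
gripper_width: 0.5
gripper_force: 3.4
```

Call:
apply_moves --pt "0 0 0.0015 0 -1" --pt "0 0 0.003 0 -1" --pt "0 0 0.003 0 -1"

```text
time_s: 3.35
ee_pos: [495.0, -151.0, 51.5]
ee_rot: [180.0, -0.1, -10.7]
force: [-6.2, 2.0, 26.4]
gripper_width: 0.3
gripper_force: 12.8
```

Pressing at 26 N; now roll by moving along box +x (tool +x).

Call:
apply_moves --pt "0.0015 0 0.0004 0 -1" --pt "0.003 0 0.0004 0 -1" --pt "0.0045 0 0.0004 0 -1" --pt "0.006 0 0.0004 0 -1" --pt "0.006 0 0.0004 0 -1"

```text
time_s: 3.85
ee_pos: [498.2, -151.6, 51.4]
ee_rot: [180.0, 0.2, -10.7]
force: [-12.1, 2.2, 31.6]
gripper_width: 0.6
gripper_force: 16.1
```

Run:
```python
from h import *
print(env.state()["ee_pos"],env.state()["force"])
im,C=grab("wrist","w2.png")
s=proj(C,[498.9,-151.6,52])[0]; print(s)
x,y=[int(v) for v in s]; y0=max(0,y-70)
cv2.imwrite("pics/w2c.png",cv2.resize(im[y0:y0+140,x-100:x+100],None,fx=4,fy=4,interpolation=cv2.INTER_CUBIC)); print(x-100,y0)
```

```text
[ 498.23367431 -151.59724124   51.37205725] [-12.13954152   2.15709843  31.55725016]
[318.22236619 292.91439445]
218 222
```

View pics/w2c.png

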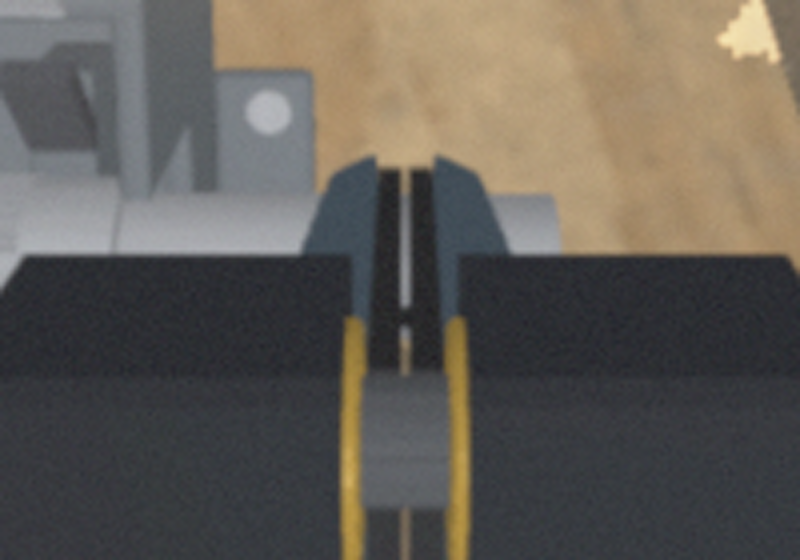

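Call:
apply_moves --pt "0.0015 0 0 0 -1" --pt "0.003 0 0 0 -1" --pt "0.004 0 0 0 -1" --pt "0.004 0 0 0 -1"

```text
time_s: 4.3
ee_pos: [502.0, -152.3, 51.3]
ee_rot: [180.0, 0.2, -10.7]
force: [-11.5, 2.6, 31.9]
gripper_width: 0.4
gripper_force: 16.0
```

Call:
apply_moves --pt "0 0 -0.03 0 -1" --pt "-0.05 0 -0.07 0 -1" --pt "-0.09 0 -0.07 0 -1" --pt "-0.09 0 -0.07 0 -1"

```text
time_s: 4.7
ee_pos: [410.0, -134.3, 118.1]
ee_rot: [-180.0, 0.2, -10.7]
force: [-0.1, -0.7, -0.5]
gripper_width: 0.5
gripper_force: 0.0
```

```bash
cat >> h.py <<'E'
def phis(C,pts,o,R):
    for g in pts:
        a=R.T@(C[2]-o); b=R.T@(cast(C,g,20)[0]-o); d=b-a
        A=d[0]**2+d[2]**2;B=2*(a[0]*d[0]+(a[2]-42)*d[2]);D=a[0]**2+(a[2]-42)**2-100
        q=max(B*B-4*A*D,0);t=(-B-np.sqrt(q))/2/A; p=a+t*d; print(p.round(1),"phi",np.arctan2(-p[0],p[2]-42).round(3),q>0)
E
python3 - <<'E'
from h import *
s=env.state();print(s["time_s"],s["ee_pos"],s["ee_rot"])
im,C=grab("wrist","w3.png")
x,y=[int(v) for v in proj(C,[508,-105,50])[0]]; x0=max(0,x-160);y0=max(0,y-110)
cv2.imwrite("pics/w3c.png",cv2.resize(im[y0:y0+220,x0:x0+320],None,fx=2.5,fy=2.5,interpolation=cv2.INTER_CUBIC)); print(x0,y0)
E
```

```text
4.7 [ 410.01608306 -134.29972703  118.13005243] [-179.97997144    0.23533537  -10.74297633]
84 8
```

View pics/w3c.png

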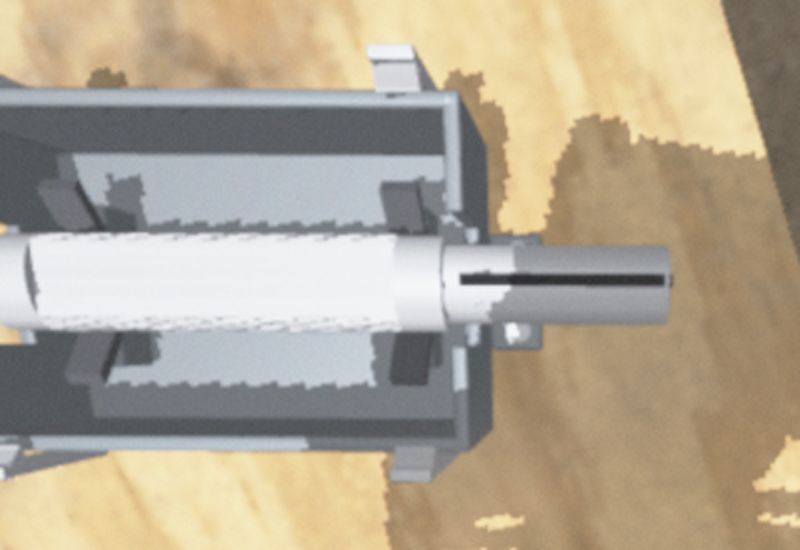

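The shaft rolled as intended: the groove now runs from (460,278) to (665,280), close to the top of the stub. Next I'll compute the roll.

Run:
```python
from h import *
st={"ee_pos":np.array([410.02,-134.3,118.13]),"ee_rot":[-179.98,.235,-10.743]}
C=cam("wrist",st); m=lambda a:np.array(a)/2.5+[84-.3,8-.3]
yaw=-10.7;R=Ro.from_euler("z",yaw,degrees=True).as_matrix();o=np.array([516.4,-58.2,0])
phis(C,[m((460,278)),m((560,279)),m((665,280))],o,R)
for p,z in [((458,92),60),((468,448),60),((590,246),42),((590,323),42),((668,284),42),((100,88),60),((100,444),60)]: print((R.T@(cast(C,m(p),z)[0]-o)).round(1))
import itertools
e=R.T@(C[2]-o); print(e)
```

```text
[ -0.2 -62.5  52. ] phi 0.019 True
[ -0.5 -87.7  52. ] phi 0.046 True
[  -0.7 -114.3   52. ] phi 0.073 True
[ 40.1 -64.7  60. ]
[-42. -64.  60.]
[  8.3 -95.3  42. ]
[-10.9 -95.3  42. ]
[  -1.1 -115.9   42. ]
[41.  18.2 60. ]
[-40.9  30.2  60. ]
[-15.60680723 -94.92522975 288.78502907]
```

Measured roll is about -0.05 rad, well within tolerance. Now to the large cover.

Call:
apply_moves --pt "-0.006 -0.03 -0.035 0 0" --pt "-0.013 -0.07 -0.065 0 1" --pt "-0.02 -0.108 -0.095 0 1" --pt "-0.028 -0.15 -0.12 0 1" --pt "-0.037 -0.198 -0.13 0 1"

```text
time_s: 5.25
ee_pos: [418.7, 67.1, 250.2]
ee_rot: [-179.9, -0.3, -10.8]
force: [0.7, -0.8, 0.3]
gripper_width: 37.7
gripper_force: 0.0
```

Call:
apply_moves --pt "-0.009 -0.049 0 0 1" --pt "-0.018 -0.098 0 0 1" --pt "-0.028 -0.147 0 0 1" --pt "-0.037 -0.196 0 0 1" --pt "-0.046 -0.245 0 0 1"

```text
time_s: 5.75
ee_pos: [417.2, 317.8, 247.2]
ee_rot: [-180.0, -0.0, -10.7]
force: [0.8, -0.8, -0.1]
gripper_width: 77.7
gripper_force: 0.0
```

Call:
apply_moves --pt "-0.009 -0.049 0 0 1" --pt "-0.01 -0.052 0 0 1" --pt "-0.01 -0.052 0 0 1"

```text
time_s: 6.05
ee_pos: [416.7, 369.2, 246.4]
ee_rot: [179.9, 0.0, -10.6]
force: [0.1, -0.6, 0.5]
gripper_width: 91.2
gripper_force: 0.0
```

Run:
```python
from h import *
s=env.state();print(s["time_s"],s["ee_pos"],s["ee_rot"])
im,C=grab("wrist","w4.png")
print(proj(C,[435.7,370,14]))
```

```text
6.05 [416.73823303 369.19598112 246.35736112] [ 1.79921131e+02  3.28736438e-02 -1.05864973e+01]
[[314.69564017 196.28311962]]
```

View pics/w4.png

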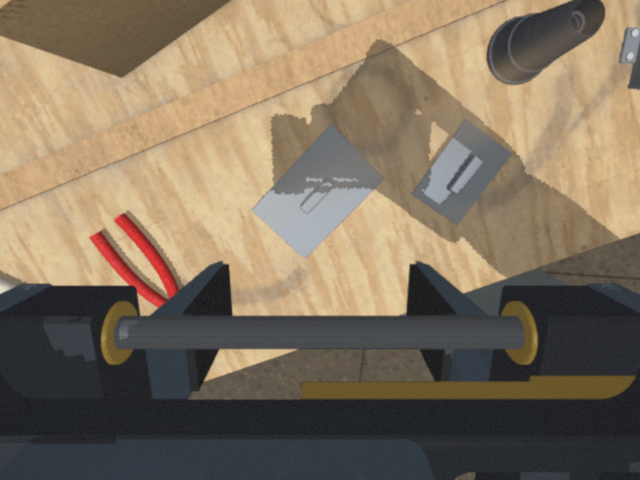

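The large cover's corners are near (331,125), (383,178), (305,258) and (252,210). I'll refine them with a mask.

Run:
```python
from h import *
st={"ee_pos":np.array([416.74,369.2,246.36]),"ee_rot":[179.921,.033,-10.586]};C=cam("wrist",st)
im=cv2.imread("pics/w4.png"); hsv=cv2.cvtColor(im,cv2.COLOR_BGR2HSV)
m=((hsv[...,1]<60)&(hsv[...,0]>85)).astype(np.uint8)*255
m=cv2.morphologyEx(m,cv2.MORPH_CLOSE,np.ones((7,7)));m=cv2.morphologyEx(m,cv2.MORPH_OPEN,np.ones((5,5)))
n,l=cv2.connectedComponents(m); k=l[170,330]; c=max(cv2.findContours((l==k).astype(np.uint8),0,cv2.CHAIN_APPROX_NONE)[0],key=cv2.contourArea)
P=cast(C,c[:,0],17)[:,:2].astype(np.float32); r=cv2.minAreaRect(P); print(k,r); B=cv2.boxPoints(r);print(B)
e=max([(B[0]-B[1]),(B[1]-B[2])],key=np.linalg.norm); print("long axis deg",np.degrees(np.arctan2(e[1],e[0])))
y=np.degrees(np.arctan2(-e[0],e[1]));print("cover yaw",y, y+180)
Q=cv2.approxPolyDP(c,8,True)[:,0];print(Q,cast(C,Q,17))
```

```text
3 ((438.0086975097656, 367.46173095703125), (82.07427215576172, 128.4013671875), 35.15660095214844)
[[367.48993 396.3213 ]
 [441.4251  291.3427 ]
 [508.52747 338.60217]
 [434.5923  443.58075]]
long axis deg 125.156586
cover yaw 35.15658 215.15659
[[333 127]
 [255 207]
 [302 255]
 [379 181]
 [355 178]
 [353 148]] [[505.64117226 336.65749927  17.        ]
 [436.61325589 438.90212541  17.        ]
 [370.73811264 397.58082637  17.        ]
 [439.66615911 296.16621958  17.        ]
 [447.86388672 321.97386507  17.        ]
 [480.16695875 319.02147624  17.        ]]
```

Call:
apply_moves --pt "0.01 -0.001 0 -0.148 1" --pt "0.021 -0.002 0.02 -0.296 1" --pt "0.021 -0.002 0.04 -0.444 1" --pt "0.021 -0.002 0.06 -0.592 1" --pt "0.021 -0.002 0.07 -0.74 1"

```text
time_s: 6.6
ee_pos: [437.5, 363.3, 175.9]
ee_rot: [180.0, 0.2, 31.9]
force: [0.5, -0.3, -0.6]
gripper_width: 91.2
gripper_force: 0.0
```

Call:
apply_moves --pt "0 0 0.01 -0.148 1" --pt "0 0 0.02 -0.296 1" --pt "0 0 0.03 -0.444 1" --pt "0 0 0.03 -0.592 1" --pt "0 0 0.03 -0.74 1"

```text
time_s: 7.1
ee_pos: [438.0, 363.8, 147.4]
ee_rot: [-180.0, 0.1, 74.3]
force: [0.1, -0.2, -0.4]
gripper_width: 90.7
gripper_force: 0.0
```

Call:
apply_moves --pt "0 0 0 -0.148 1" --pt "0 0 0 -0.296 1" --pt "0 0 0 -0.444 1" --pt "0 0 0 -0.592 1" --pt "0 0 0 -0.74 1"

```text
time_s: 7.6
ee_pos: [438.2, 364.0, 147.9]
ee_rot: [180.0, 0.0, 116.7]
force: [0.2, 0.1, -0.4]
gripper_width: 91.0
gripper_force: 0.0
```

Call:
apply_moves --pt "0 0 0 -0.13 0.2" --pt "0 0 0 -0.15 -0.2" --pt "0 0 0 -0.15 -0.2"

```text
time_s: 7.9
ee_pos: [438.0, 364.7, 147.8]
ee_rot: [180.0, 0.0, 124.9]
force: [1.2, -0.3, 0.4]
gripper_width: 69.8
gripper_force: 0.0
```

Run:
```python
from h import *
s=env.state();print(s["time_s"],s["ee_pos"],s["ee_rot"],s["gripper_width"])
im,C=grab("wrist","w5.png")
print(proj(C,[[438,367.5,33],[438,367.5,17]]))
```

```text
7.9 [438.01580259 364.67469446 147.75714968] [1.79984628e+02 1.56046879e-02 1.24851509e+02] 69.82227279824069
[[320.57965051 234.35804449]
 [320.48715104 229.94417142]]
```

View pics/w5.png

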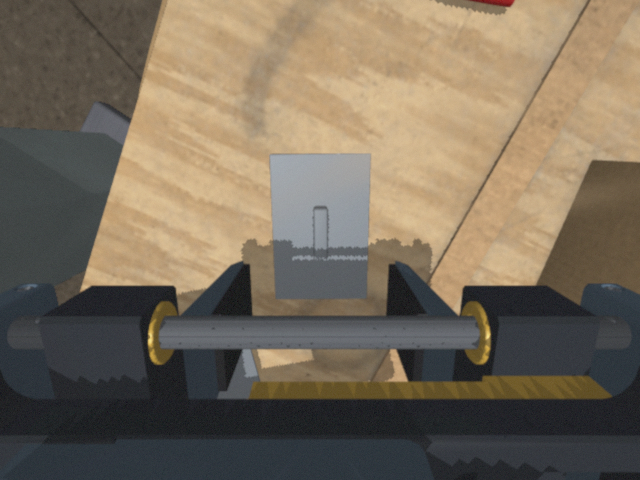

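The cover sits straight under the tool, with the bar at about (320,232), 2 px from where I predicted. Descend and grip.

Call:
apply_moves --pt "0.002 0.001 0.045 0 -0.2" --pt "0.002 0.0015 0.09 0 -0.2" --pt "0.002 0.0015 0.115 0 -0.2" --pt "0.002 0.0015 0.125 0 -0.2" --pt "0.002 0.0015 0.127 0 -0.2" --grip_force 30

```text
time_s: 8.45
ee_pos: [437.4, 367.8, 19.7]
ee_rot: [-179.9, 0.0, 125.0]
force: [1.0, -0.3, 0.8]
gripper_width: 36.4
gripper_force: 0.0
```

Call:
apply_moves --pt "0 0 0 0 -1" --pt "0 0 0 0 -1" --pt "0 0 0 0 -1" --pt "0 0 0 0 -1" --pt "0 0 0 0 -1"

```text
time_s: 8.95
ee_pos: [438.1, 368.7, 21.8]
ee_rot: [179.9, -0.0, 125.1]
force: [-1.1, -0.2, 5.9]
gripper_width: 11.8
gripper_force: 30.0
```

Call:
apply_moves --pt "0 0 -0.01 0 -1" --pt "0 0 -0.04 0 -1" --pt "0 0 -0.09 0 -1" --pt "0 0 -0.13 0 -1" --pt "0 0 -0.16 0 -1"

```text
time_s: 9.45
ee_pos: [438.2, 368.7, 184.0]
ee_rot: [179.8, -0.0, 125.1]
force: [-0.4, 0.5, -1.8]
gripper_width: 11.6
gripper_force: 30.0
```

Run:
```python
from h import *
im,C=grab("wrist","w6.png")
c=cams.get_calibration("wrist");T=c["tool_from_camera"];Ct=(c["mtx"],T[:3,:3],T[:3,3])
print(proj(Ct,[[65,-42,4.8],[65,42,4.8],[20,-42,4.8],[20,42,4.8],[0,0,-11]]))
g=cv2.GaussianBlur(im,(3,3),0).astype(int).sum(2)
hsv=cv2.cvtColor(im,cv2.COLOR_BGR2HSV)[...,1]
print("col320 sat",[(y,hsv[y,250],hsv[y,390]) for y in range(60,150,3)])
for y in(140,170,200):
    r=hsv[y]; print(y,[int(x) for x in np.where(np.abs(np.diff(r.astype(int)))>25)[0] if 120<x<520])
```

```text
[[231.70414195 163.25833724]
 [405.3858812  163.21019034]
 [237.30327129 252.36718459]
 [399.87315742 252.32132491]
 [318.58696218 300.91342566]]
col320 sat [(60, np.uint8(89), np.uint8(90)), (63, np.uint8(90), np.uint8(90)), (66, np.uint8(92), np.uint8(93)), (69, np.uint8(90), np.uint8(91)), (72, np.uint8(87), np.uint8(93)), (75, np.uint8(90), np.uint8(86)), (78, np.uint8(82), np.uint8(85)), (81, np.uint8(81), np.uint8(83)), (84, np.uint8(85), np.uint8(88)), (87, np.uint8(84), np.uint8(87)), (90, np.uint8(88), np.uint8(77)), (93, np.uint8(87), np.uint8(77)), (96, np.uint8(85), np.uint8(77)), (99, np.uint8(86), np.uint8(75)), (102, np.uint8(81), np.uint8(76)), (105, np.uint8(75), np.uint8(80)), (108, np.uint8(72), np.uint8(81)), (111, np.uint8(74), np.uint8(85)), (114, np.uint8(69), np.uint8(83)), (117, np.uint8(72), np.uint8(87)), (120, np.uint8(84), np.uint8(81)), (123, np.uint8(86), np.uint8(79)), (126, np.uint8(89), np.uint8(81)), (129, np.uint8(79), np.uint8(78)), (132, np.uint8(76), np.uint8(82)), (135, np.uint8(77), np.uint8(82)), (138, np.uint8(78), np.uint8(83)), (141, np.uint8(81), np.uint8(78)), (144, np.uint8(84), np.uint8(76)), (147, np.uint8(89), np.uint8(80))]
140 [142, 143]
170 [132, 133, 232, 404]
200 [123, 234, 402, 403]
```

View pics/w6.png

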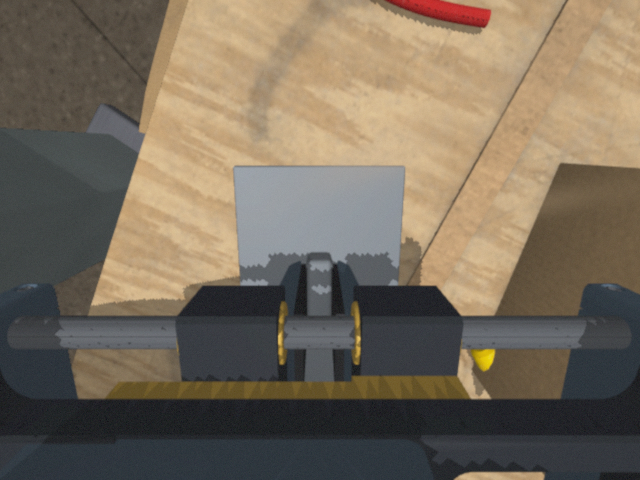

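Held centred. The far edge sits at row 166.5 against 163.3 predicted, so the cover centre is about 1.5 mm behind the TCP along tool x. Now carry it to the box.

Call:
apply_moves --pt "-0.025 -0.0115 0 0 -1" --pt "-0.066 -0.0304 0 0 -1" --pt "-0.107 -0.0493 0 0 -1" --pt "-0.148 -0.0681 0 0 -1" --pt "-0.189 -0.087 0 0 -1"

```text
time_s: 10.0
ee_pos: [474.8, 161.9, 180.7]
ee_rot: [180.0, 0.0, 125.1]
force: [1.2, -0.4, -1.4]
gripper_width: 11.9
gripper_force: 30.0
```

Call:
apply_moves --pt "-0.041 -0.0189 0 0.14 -1" --pt "-0.082 -0.0378 0 0.28 -1" --pt "-0.123 -0.0566 0 0.42 -1" --pt "-0.164 -0.0755 0 0.56 -1" --pt "-0.203 -0.0936 0 0.7 -1"

```text
time_s: 10.5
ee_pos: [514.9, -58.3, 180.8]
ee_rot: [180.0, 0.0, 84.6]
force: [0.8, -1.1, -1.6]
gripper_width: 11.9
gripper_force: 30.0
```

Call:
apply_moves --pt "0 0 0 0.1 -1" --pt "0 0 0.03 0.1 -1" --pt "0 0 0.06 0.1 -1" --pt "0 0 0.07 0.1 -1" --pt "0 0 0.07 0.1 -1"

```text
time_s: 11.0
ee_pos: [513.9, -56.2, 109.4]
ee_rot: [-179.8, 0.0, 79.2]
force: [-0.0, -0.3, -1.2]
gripper_width: 11.8
gripper_force: 30.0
```

Call:
apply_moves --pt "0.0005 0.002 0 0 -1" --pt "0.0005 0.002 0.01 0 -1" --pt "0.0005 0.002 0.02 0 -1" --pt "0.0005 0.002 0.026 0 -1" --pt "0.0005 0.002 0.028 0 -1"

```text
time_s: 11.5
ee_pos: [516.4, -56.1, 81.6]
ee_rot: [-179.9, 0.0, 79.2]
force: [-0.2, 1.4, -1.2]
gripper_width: 11.8
gripper_force: 30.0
```

Call:
apply_moves --pt "0 0 0.002 0 -1" --pt "0 0 0.004 0 -1" --pt "0 0 0.006 0 -1" --pt "0 0 0.006 0 -1"

```text
time_s: 11.9
ee_pos: [516.8, -56.2, 76.5]
ee_rot: [-180.0, 0.0, 79.2]
force: [-1.2, -0.4, -1.2]
gripper_width: 12.0
gripper_force: 30.0
```

Call:
apply_moves --pt "0 0 0.001 0 -1" --pt "0 0 0.002 0 -1" --pt "0 0 0.003 0 -1" --pt "0 0 0.003 0 -1"

```text
time_s: 12.3
ee_pos: [516.5, -56.1, 74.1]
ee_rot: [-180.0, 0.0, 79.2]
force: [-3.6, 0.1, 5.7]
gripper_width: 11.3
gripper_force: 30.1
```

Call:
apply_moves --pt "0 0 0 0 -0.3" --pt "0 0 0 0 -0.3" --pt "0 0 0 0 -0.3" --pt "0 0 -0.02 0 -0.3" --pt "0 0 -0.04 0 -0.3"

```text
time_s: 12.8
ee_pos: [516.9, -56.2, 113.4]
ee_rot: [-179.9, 0.0, 79.2]
force: [1.0, -0.0, 0.4]
gripper_width: 31.9
gripper_force: 0.0
```

Call:
apply_moves --pt "0.0245 0 0 0 -1" --pt "0.0485 0 0 0 -1" --pt "0.0485 0 0 0 -1" --pt "0.0485 0 0.02 0 -1" --pt "0.0485 0 0.03 0 -1"

```text
time_s: 13.3
ee_pos: [525.5, -8.9, 82.4]
ee_rot: [-179.9, 0.0, 79.3]
force: [-0.1, 0.1, -0.4]
gripper_width: 0.1
gripper_force: 0.0
```

Call:
apply_moves --pt "0 0 0.006 0 -1" --pt "0 0 0.01 0 -1" --pt "0 0 0.012 0 -1" --pt "0 0 0.012 0 -1"

```text
time_s: 13.7
ee_pos: [526.2, -8.8, 71.5]
ee_rot: [180.0, 0.0, 79.2]
force: [-0.0, -0.3, -0.8]
gripper_width: 0.3
gripper_force: 0.0
```

Call:
apply_moves --pt "0 0 0.001 0 -1" --pt "0 0 0.002 0 -1" --pt "0 0 0.003 0 -1" --pt "0 0 0.004 0 -1" --pt "0 0 0.004 0 -1"

```text
time_s: 14.2
ee_pos: [526.7, -8.7, 69.0]
ee_rot: [179.9, 0.0, 79.2]
force: [-2.0, -1.1, 9.2]
gripper_width: 0.6
gripper_force: 4.4
```

Call:
apply_moves --pt "0 0 0.001 0 -1" --pt "0 0 0.002 0 -1" --pt "0 0 0.003 0 -1" --pt "0 0 0.003 0 -1"

```text
time_s: 14.6
ee_pos: [526.9, -8.5, 66.5]
ee_rot: [179.9, -0.0, 79.2]
force: [-3.2, 1.0, 11.3]
gripper_width: 0.4
gripper_force: 6.0
```

Call:
apply_moves --pt "0 0 0.001 0 -1" --pt "0 0 0.002 0 -1" --pt "0 0 0.003 0 -1" --pt "0 0 0.003 0 -1"

```text
time_s: 15.0
ee_pos: [527.0, -8.6, 66.1]
ee_rot: [179.8, -0.0, 79.2]
force: [-7.3, 1.1, 29.4]
gripper_width: 0.4
gripper_force: 15.0
```

Call:
apply_moves --pt "0 0 -0.02 0 -1" --pt "0 0 -0.05 0 -1" --pt "-0.05 0 -0.05 0 -1" --pt "-0.1 0 -0.05 0 -1" --pt "-0.1 0 -0.05 0 -1"

```text
time_s: 15.5
ee_pos: [506.6, -111.2, 112.0]
ee_rot: [179.9, 0.1, 78.9]
force: [-0.2, 1.2, -0.8]
gripper_width: 0.3
gripper_force: 0.0
```

Call:
apply_moves --pt "0 0 0.03 0 -1" --pt "0 0 0.038 0 -1" --pt "0 0 0.041 0 -1" --pt "0 0 0.043 0 -1" --pt "0 0 0.043 0 -1"

```text
time_s: 16.0
ee_pos: [508.0, -106.4, 68.9]
ee_rot: [179.9, 0.0, 79.3]
force: [-0.2, 0.1, 0.0]
gripper_width: 0.5
gripper_force: 0.0
```

Call:
apply_moves --pt "0 0 0.001 0 -1" --pt "0 0 0.002 0 -1" --pt "0 0 0.003 0 -1" --pt "0 0 0.003 0 -1"

```text
time_s: 16.4
ee_pos: [508.0, -106.8, 66.4]
ee_rot: [179.9, -0.0, 79.2]
force: [-0.4, 0.4, 4.6]
gripper_width: 0.4
gripper_force: 2.5
```

Call:
apply_moves --pt "0 0 0.001 0 -1" --pt "0 0 0.002 0 -1" --pt "0 0 0.003 0 -1" --pt "0 0 0.003 0 -1"

```text
time_s: 16.8
ee_pos: [508.1, -106.8, 65.9]
ee_rot: [179.8, -0.0, 79.2]
force: [-6.4, 1.2, 22.3]
gripper_width: 0.3
gripper_force: 11.5
```

Call:
apply_moves --pt "0 0 0.001 0 -1" --pt "0 0 0.002 0 -1" --pt "0 0 0.002 0 -1"

```text
time_s: 17.1
ee_pos: [508.2, -106.8, 65.6]
ee_rot: [179.8, -0.0, 79.2]
force: [-10.1, 2.0, 34.2]
gripper_width: 0.3
gripper_force: 17.6
```

Call:
apply_moves --pt "0 0 -0.03 0 -1" --pt "-0.03 0 -0.07 0 -1" --pt "-0.075 0 -0.085 0 -1" --pt "-0.075 0 -0.085 0 -1" --pt "-0.075 0 -0.085 0 -1"

```text
time_s: 17.6
ee_pos: [493.2, -181.0, 145.8]
ee_rot: [180.0, -0.0, 79.1]
force: [-0.3, 0.3, -0.2]
gripper_width: 0.4
gripper_force: 0.0
```

Run:
```python
from h import *
s=env.state();print(s["time_s"],s["ee_pos"],s["ee_rot"])
im,C=grab("wrist","w7.png")
o=np.array([515.8,-57.6,0]);R=Ro.from_euler("z",-10.7,degrees=True).as_matrix()
for z in(63,66): print(z,proj(C,(o+(R@np.array([[42,65,z],[-42,65,z],[42,-65,z],[-42,-65,z]]).T).T)).round(1).tolist())
print(proj(C,(o+(R@np.array([[0,-70,52],[0,-115,52]]).T).T)).round(1))
cv2.imwrite("pics/w7c.png",cv2.resize(im[40:280,180:460],None,fx=2.5,fy=2.5,interpolation=cv2.INTER_CUBIC))
```

```text
17.6 [ 493.21742667 -181.04849322  145.76926312] [ 1.79960253e+02 -1.37625052e-02  7.91011621e+01]
63 [[385.3, -55.4], [246.1, -54.8], [376.9, 164.8], [256.7, 165.2]]
66 [[386.2, -58.1], [245.1, -57.5], [377.6, 165.0], [256.0, 165.4]]
[[316.9 171.2]
 [317.2 231. ]]
```

View pics/w7c.png

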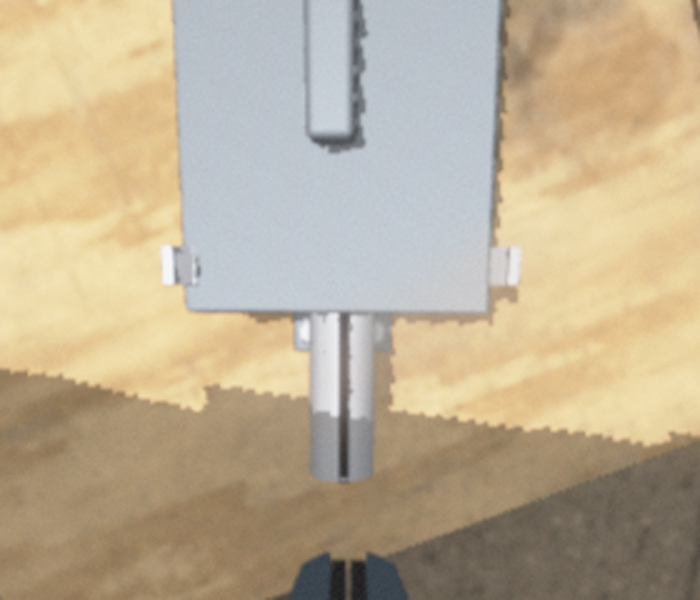

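The -x catch nose at (195,265) overlaps the plate edge, but the +x one at (490–520,265) does not. The groove looks central on the stub. So the cover is tilted, high on its +x side, and I'll press there.

Call:
apply_moves --pt "0.035 0.01 0.01 0 -1" --pt "0.0755 0.017 0.035 0 -1" --pt "0.0755 0.017 0.055 0 -1" --pt "0.0755 0.017 0.07 0 -1" --pt "0.0755 0.017 0.074 0 -1"

```text
time_s: 18.15
ee_pos: [522.4, -107.3, 68.8]
ee_rot: [-179.7, -0.0, 79.4]
force: [-0.0, 0.4, -0.2]
gripper_width: 0.5
gripper_force: 0.0
```

Call:
apply_moves --pt "0 0 0.0015 0 -1" --pt "0 0 0.003 0 -1" --pt "0 0 0.0045 0 -1" --pt "0 0 0.006 0 -1" --pt "0 0 0.006 0 -1"

```text
time_s: 18.65
ee_pos: [524.8, -109.7, 66.0]
ee_rot: [179.9, -0.0, 79.2]
force: [0.3, 1.1, 0.5]
gripper_width: 0.2
gripper_force: 0.4
```

Call:
apply_moves --pt "0 0 0.0015 0 -1" --pt "0 0 0.003 0 -1" --pt "0 0 0.003 0 -1"

```text
time_s: 18.95
ee_pos: [524.5, -109.7, 63.3]
ee_rot: [180.0, 0.0, 79.2]
force: [-0.8, 0.2, 6.3]
gripper_width: 0.3
gripper_force: 2.9
```

Call:
apply_moves --pt "0 0 0.0015 0 -1" --pt "0 0 0.0015 0 -1"

```text
time_s: 19.15
ee_pos: [524.5, -109.7, 63.2]
ee_rot: [179.9, 0.0, 79.2]
force: [-4.1, 0.4, 16.1]
gripper_width: 0.6
gripper_force: 7.9
```

Call:
apply_moves --pt "0 0 -0.012 0 -1" --pt "0 -0.018 -0.012 0 -1" --pt "0 -0.036 -0.012 0 -1" --pt "0 -0.036 -0.006 0 -1" --pt "0 -0.036 -0.003 0 -1"

```text
time_s: 19.65
ee_pos: [489.2, -102.9, 63.7]
ee_rot: [180.0, 0.0, 79.2]
force: [-0.2, -0.4, 1.4]
gripper_width: 0.5
gripper_force: 0.0
```

Call:
apply_moves --pt "0 0 0.0015 0 -1" --pt "0 0 0.003 0 -1" --pt "0 0 0.003 0 -1"

```text
time_s: 19.95
ee_pos: [489.4, -102.9, 63.2]
ee_rot: [-180.0, 0.0, 79.2]
force: [-7.9, 1.6, 22.5]
gripper_width: 0.3
gripper_force: 10.7
```

Call:
apply_moves --pt "0 0 -0.04 0 -1" --pt "0.04 0 -0.045 0 -1" --pt "0.08 0.018 -0.045 0 -1" --pt "0.1 0.036 -0.03 0 -1" --pt "0.1 0.036 -0.012 0 -1"

```text
time_s: 20.45
ee_pos: [547.9, -9.1, 73.3]
ee_rot: [179.6, -0.1, 79.4]
force: [-0.2, 0.4, 1.3]
gripper_width: 0.5
gripper_force: 0.0
```

Call:
apply_moves --pt "0 0 0.003 0 -1" --pt "0 0 0.006 0 -1" --pt "0 0 0.008 0 -1" --pt "0 0 0.01 0 -1" --pt "0 0 0.01 0 -1"

```text
time_s: 20.95
ee_pos: [543.2, -11.7, 63.4]
ee_rot: [179.9, -0.0, 79.2]
force: [0.5, -0.6, 0.1]
gripper_width: 0.7
gripper_force: 0.0
```

Call:
apply_moves --pt "0 0 0.0015 0 -1" --pt "0 0 0.003 0 -1" --pt "0 0 0.004 0 -1" --pt "0 0 0.004 0 -1"

```text
time_s: 21.35
ee_pos: [543.3, -11.6, 63.2]
ee_rot: [179.9, 0.0, 79.2]
force: [-6.9, -0.7, 24.5]
gripper_width: 0.7
gripper_force: 12.3
```

Call:
apply_moves --pt "0 0 -0.014 0 -1" --pt "0 -0.018 -0.014 0 -1" --pt "0 -0.036 -0.014 0 -1" --pt "0 -0.036 -0.006 0 -1" --pt "0 -0.036 -0.004 0 -1"

```text
time_s: 21.85
ee_pos: [507.1, -4.6, 63.2]
ee_rot: [-179.9, 0.0, 79.2]
force: [-5.8, 0.6, 22.2]
gripper_width: 0.5
gripper_force: 10.5
```

Call:
apply_moves --pt "0 0 0.0015 0 -1" --pt "0 0 0.003 0 -1" --pt "0 0 0.004 0 -1" --pt "0 0 0.004 0 -1"

```text
time_s: 22.25
ee_pos: [507.1, -4.6, 63.1]
ee_rot: [-179.9, 0.0, 79.2]
force: [-13.2, 1.4, 35.5]
gripper_width: 0.1
gripper_force: 18.2
```

Call:
apply_moves --pt "0 0 -0.045 0 -1" --pt "-0.04 0 -0.045 0 -1" --pt "-0.08 0.018 -0.045 0 -1" --pt "-0.1 0.036 -0.03 0 -1" --pt "-0.1 0.036 -0.015 0 -1"

```text
time_s: 22.75
ee_pos: [527.8, -113.1, 74.2]
ee_rot: [179.7, 0.1, 79.0]
force: [-0.7, 0.4, -1.1]
gripper_width: 0.4
gripper_force: 0.0
```

Call:
apply_moves --pt "0 0 0.002 0 -1" --pt "0 0 0.004 0 -1" --pt "0 0 0.005 0 -1" --pt "0 0 0.005 0 -1" --pt "0 0 0.005 0 -1"

```text
time_s: 23.25
ee_pos: [524.6, -109.2, 69.6]
ee_rot: [179.9, 0.0, 79.3]
force: [-0.3, 0.6, 0.8]
gripper_width: 0.7
gripper_force: 0.0
```

Call:
apply_moves --pt "0 0 0.002 0 -1" --pt "0 0 0.004 0 -1" --pt "0 0 0.0055 0 -1" --pt "0 0 0.0055 0 -1" --pt "0 0 0.0055 0 -1"

```text
time_s: 23.75
ee_pos: [524.2, -109.5, 63.5]
ee_rot: [-180.0, 0.0, 79.2]
force: [0.1, 0.2, 0.8]
gripper_width: 0.7
gripper_force: 0.0
```

Call:
apply_moves --pt "0 0 0.001 0 -1" --pt "0 0 0.003 0 -1" --pt "0 0 0.003 0 -1"

```text
time_s: 24.05
ee_pos: [524.3, -109.5, 63.2]
ee_rot: [179.9, 0.0, 79.2]
force: [-4.7, 1.5, 18.6]
gripper_width: 0.5
gripper_force: 9.3
```

Call:
apply_moves --pt "0 0 -0.012 0 -1" --pt "0 -0.018 -0.012 0 -1" --pt "0 -0.036 -0.012 0 -1" --pt "0 -0.036 -0.006 0 -1" --pt "0 -0.036 -0.003 0 -1"

```text
time_s: 24.55
ee_pos: [489.4, -102.9, 63.3]
ee_rot: [179.9, 0.0, 79.2]
force: [0.1, -0.2, 1.2]
gripper_width: 0.7
gripper_force: 1.4
```

Call:
apply_moves --pt "0 0 0 0 -1" --pt "0 0 0 0 -1" --pt "0 0 0.001 0 -1" --pt "0 0 0.003 0 -1" --pt "0 0 0.003 0 -1"

```text
time_s: 25.05
ee_pos: [490.0, -103.0, 63.2]
ee_rot: [179.9, 0.0, 79.2]
force: [-6.2, 1.3, 21.8]
gripper_width: 0.1
gripper_force: 10.8
```

Call:
apply_moves --pt "0 0 -0.04 0 -1" --pt "0.04 0 -0.045 0 -1" --pt "0.08 0 -0.045 0 -1" --pt "0.1 0 -0.03 0 -1" --pt "0.1 0 -0.012 0 -1"

```text
time_s: 25.55
ee_pos: [509.5, -2.2, 72.8]
ee_rot: [179.8, -0.1, 79.4]
force: [-0.2, 0.1, -0.2]
gripper_width: 0.2
gripper_force: 0.0
```

Call:
apply_moves --pt "0 0 0.003 0 -1" --pt "0 0 0.006 0 -1" --pt "0 0 0.0075 0 -1" --pt "0 0 0.008 0 -1" --pt "0 0 0.008 0 -1"

```text
time_s: 26.05
ee_pos: [507.9, -4.9, 64.9]
ee_rot: [179.9, -0.0, 79.2]
force: [-0.4, 0.7, -0.0]
gripper_width: 0.4
gripper_force: 0.0
```

Call:
apply_moves --pt "0 0 0.001 0 -1" --pt "0 0 0.0014 0 -1" --pt "0 0 0.0014 0 -1" --pt "0 0 0.0014 0 -1"

```text
time_s: 26.45
ee_pos: [507.7, -4.7, 63.3]
ee_rot: [180.0, 0.0, 79.2]
force: [-0.2, -1.2, 1.3]
gripper_width: 0.8
gripper_force: 0.7
```

Call:
apply_moves --pt "0 0 0.002 0 -1" --pt "0 0 0.0035 0 -1" --pt "0 0 0.0035 0 -1"

```text
time_s: 26.75
ee_pos: [507.7, -4.6, 63.2]
ee_rot: [179.9, 0.0, 79.2]
force: [-8.7, -0.1, 26.9]
gripper_width: 0.3
gripper_force: 13.6
```

Call:
apply_moves --pt "0 0 -0.014 0 -1" --pt "0 0.018 -0.014 0 -1" --pt "0 0.036 -0.014 0 -1" --pt "0 0.036 -0.005 0 -1" --pt "0 0.036 -0.0035 0 -1"

```text
time_s: 27.25
ee_pos: [544.1, -11.4, 63.2]
ee_rot: [179.8, -0.0, 79.2]
force: [1.1, -0.5, 13.9]
gripper_width: 0.4
gripper_force: 6.6
```

Call:
apply_moves --pt "0 0 0 0 -1" --pt "0 0 0 0 -1"

```text
time_s: 27.45
ee_pos: [543.4, -11.2, 63.3]
ee_rot: [179.9, -0.0, 79.2]
force: [2.1, 0.0, 3.7]
gripper_width: 0.7
gripper_force: 1.9
```

Call:
apply_moves --pt "0 0 -0.04 0 -1" --pt "0 0 -0.09 0 -1" --pt "0 0 -0.14 0 -0.5" --pt "0 0 -0.15 0 -0.5" --pt "0 0 -0.15 0 -0.5"

```text
time_s: 27.95
ee_pos: [542.6, -11.1, 214.1]
ee_rot: [179.9, -0.0, 79.2]
force: [-0.4, -0.2, -0.4]
gripper_width: 21.0
gripper_force: 0.0
```

Run:
```python
from workcell import env
s=env.state();print(s["time_s"],s["ee_pos"],s["force"]);print(env.job_done())
```

```text
27.95 [542.62486624 -11.07190267 214.13940604] [-0.44655125 -0.2216463  -0.38814908]
the job is handed in; nothing more can be done
None
```

The job is handed in at about 28 s: the shaft's flat faces up to within about 0.1 rad, and the larger cover is on and released, with light touches at all four corners finding it level at home height (63.2–63.3 mm against 63). I inferred from those heights that all four catches snapped, not from a final picture.

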